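Load a bamboo brush handle into the boring jig

TASK

Take the pale bamboo brush handle from the notched rack, lay it with its bare end between the converging wooden rails of the boring jig, then push it in under the spring shoe until its bare end is fully home and centred in the steel V nest. Press it firmly into the nest for a moment so that it seats, but gently, for bamboo splits if it is rammed or forced against the jig. Leave it there, released, and disturb nothing else on the bench.

Things in the scene. Friction and masses are not known exactly. Their poses are not given: they have to be found in the camera images.
- blank: The handle to load: round pale yellow bamboo, 18 mm in diameter, 180 mm long, about 40 g, bare at one end, with a black cap and white ring at the other. Origin at its middle, on its axis; its x axis runs along it to the bare end; it can roll, so y and z are arbitrary. It starts in one of the rack's three places, bare end towards the rack's +x, axis 29 mm above the bench.
- blank_nose (a point): Centre of the handle's bare end face, 90 mm from its middle. The last 4 mm of this end taper from 18 to 13 mm across.
- blank_tail (a point): Centre of the handle's black-capped end face (flat, 18 mm across, good to push on), 90 mm from its middle. When the handle is home this face stands at x = -116 mm of the jig.
- spare_a: A dark brown handle of the same size and form in the rack; leave it. Origin at its middle, x along it to its bare end.
- spare_b: A second dark brown handle of the same size and form in the rack; leave it. Origin at its middle, x along it to its bare end.
- rack: Pale wooden rack, fixed. Origin under its middle. Cross bars along its y (14 mm thick, 190 mm long, 31 mm high) at x = -55 and +55 mm carry the handles, which lie along its x at y = -65, 0 and +65 mm in notches 11 mm deep. Between the bars the bench beside the handles is clear but for two strips 12 mm wide, 10 mm high at y = -32.5 and +32.5 mm.
- jig: Boring jig, fixed: dark board 18 mm thick, 120 mm wide, from x = -235 to +105 mm, with pale wooden rails 18 mm high on it. Its x axis is the pushing direction and the centre line between the rails, z is up, origin on the bench under that line. A handle lying on the board has its axis 27 mm above the bench. Behind the mouth of the rails (x below -100 mm) the board is flat and clear.
- jig_mouth (a point): Middle of the open mouth of the rails, 27 mm above the bench, at x = -100 mm of the jig. The rails are 68 mm apart here and converge evenly to 20 mm at the throat.
- jig_throat (a point): Middle of the throat, 27 mm above the bench, at x = -20 mm of the jig. From here a straight channel 20 mm wide leads to the nest at x = 58 mm.
- shoe_sole (a point): Middle of the sole of the sprung steel shoe over the channel (x = 30 mm of the jig), which hangs from a bridge 81 mm high. The sole, x = 15 to 45 mm, is 15 mm above the board, so a handle lifts it 3 mm; its upturned lip begins at x = -10 mm. It presses down with about 6.5 N and its drag keeps the handle from creeping back. The push rises to about 5 to 17 N as the handle gets under it, then slides on at 4 to 16 N, differing from time to time.
- nest: Steel V nest, rigid, at the inner end of the channel: two upright faces at 35 degrees to the pushing direction. Origin: where the centre of the handle's bare end face lies when fully home, 63.5 mm along the jig's x, 27 mm above the bench; axes as the jig's. Seat the handle with about 9 N more than the drag of the shoe, for half a second: under 6 N on the nest it does not seat, at 16 N the bamboo splits.
- glue_jar: Small jar with a red lid, 52 mm wide, 70 mm high, at the far edge; leave it. Origin under its middle.
- reamer: Hand reamer with a dark wooden grip, 170 mm long, at the far edge; leave it.
- inkstone: Black inkstone, 120 x 80 x 18 mm, at the far left; leave it. Origin under its middle.
- paperweight: Brass bar paperweight, 30 x 200 x 14 mm, at the right; leave it. Origin under its middle.
There are look-alikes about, which are no part of the job. Of the things that look like the blank, the largest one is meant.

How it is judged:
By the outcome, as a careful person would: the job done as asked, in the order asked, and still so for the second after the job is handed in, with the robot touching nothing.
It also fails if it takes over 67 s, if anything falls off the work surface, if the arm or the gripper's body presses on something with over 40 N, if the wrist force passes 120 N, or if a joint passes its speed limit or range.

ROBOT

A 6-joint arm with a two-finger parallel gripper is mounted at the origin on the work surface. World frame = base frame: x ahead of the robot, y to its left, z up, the work surface at z = 0. Lengths are in mm, angles in rad, forces in N, time in s.
With the tool pointing down it reaches from about 425 to 925 mm from the base axis. Payload 12.5 kg.
Tool frame: the origin (TCP) lies midway between the tips of the shut fingers; the grasp point (between the pads) lies 19 mm behind it; z points along the fingers, y is the line along which they close (so a half turn about z gives the same grasp; the last joint's range is limited). The gripper opens to 85 mm and grips with 20 to 120 N. Pads are 22 mm wide; open, the fingers measure 114 mm over their backs; the gripper's body (76 mm by 85 mm) begins 54 mm behind the grasp point. The pads swing forward as they close: fully open they stand 13 mm farther back than shut.
Start: joints at [1.079, 0.491, 1.559, -0, 1.092, -0.106], TCP at [235.172, 579.085, 231.327] pointing down, gripper open.
Joint ranges: [-3.1, 3.1], [-0.84, 2.19], [0.05, 2.79], [-1.13, 4.28], [0.06, 2.93], [-2.69, 2.69]. Speed limits (rad/s): [2.22, 2.22, 2.79, 3.14, 3.14, 3.14].

INTERFACE

Orientations are given as [roll, pitch, yaw] about the fixed x, y, z axes, in that order (R = Rz(yaw) Ry(pitch) Rx(roll)).
In Python, from bench import goto, servo_line, movej, gripper_to, dwell, inverse_kinematics, grab_frame, IKError, finish_job, read_time_s, read_qpos, read_qd, read_effort, read_tcp_pos, read_tool_rot, read_ft_force, read_wrist_torque, read_finger_gap, read_finger_force gives the robot as it stands. The module is installed in compiled form; this text tells all that it offers. Calls block until the motion is done:
- goto(position, orientation): joint-space move of the TCP to a pose.
- servo_line(position, rate=150, rotation=None): straight line of the TCP; rotation=None keeps the orientation; rate is the mean speed in mm/s.
- movej(angles): joint-space move.
- gripper_to(opening, f_grip=None): finger opening in mm; f_grip is the grip in N (None keeps the last); returns when the fingers have stopped.
- dwell(seconds).
- inverse_kinematics(position, orientation): joint angles nearest the present ones, or None.
- grab_frame(name): name is "scene" or "side" or "wrist"; returns a dict with "img" (420x560x3 uint8, red, green, blue), "depth" (420x560 float32, mm along the optical axis (not along the pixel's ray), 0 where there is no reading), "K" (3x3 intrinsics, pixels), "dist" ([k1, k2, p1, p2, k3] as OpenCV has them; the pictures are not rectified), "cam_to_world" (4x4, takes a point from camera to world coordinates). Camera axes: x right, y down, z forward; pixel columns grow to the right and rows downward; lengths in mm; the calibration is good to about 2 mm. A picture is of the moment at which its call begins.
A pose or a line that the arm cannot do raises IKError and nothing moves.
- finish_job(): hands the job in; it is judged then, once.
Readings, each from a call of its own:
- read_time_s(): time.
- read_qpos(): joint angles.
- read_qd(): joint speeds.
- read_effort(): joint torques, N m.
- read_tcp_pos(): TCP position.
- read_tool_rot(): TCP orientation.
- read_ft_force(): force on the tool from outside, world axes, zero at the start.
- read_wrist_torque(): the same for the moment, N m.
- read_finger_gap(): finger opening in mm.
- read_finger_force(): force on a finger pad.
Only numpy, scipy, OpenCV 4.12 (cv2) and the standard library are available. Lean on these libraries where they do the work, as an engineer would, in place of code of your own. Each camera call takes 0.05 s, during which the arm holds its last target. There are 200 camera calls.

## Working session

There is one attempt and no reset: what is moved stays moved. The work goes in short steps, each a Python script; the robot and the scene stay as the last script left them, time stands still between calls to the robot, and variables do not carry over. Pictures are saved under pics/ and viewed, at most 10 in all, crops included, and the job is handed in when it is done.

```bash
mkdir -p pics
cat > h.py <<'E'
import numpy as np, cv2
from bench import *
def save(name,fn):
    f=grab_frame(name); cv2.imwrite(f'pics/{fn}.png',f['img'][:,:,::-1]); np.savez(f'pics/{fn}.npz',**f); return f
def load(fn): return dict(np.load(f'pics/{fn}.npz'))
def ray(f,px):
    p=cv2.undistortPoints(np.array(px,float).reshape(-1,1,2),f['K'],f['dist']).reshape(-1,2)
    d=np.c_[p,np.ones(len(p))]; T=f['cam_to_world']; return T[:3,3],d@T[:3,:3].T
def onz(f,px,z):
    o,d=ray(f,px); z=np.broadcast_to(z,len(d)); return o+d*((z-o[2])/d[:,2])[:,None]
def depthpt(f,px):
    o,d=ray(f,px); return np.array([o+d[i]*f['depth'][int(round(p[1])),int(round(p[0]))] for i,p in enumerate(px)])
E
python3 - <<'E'
from h import *
a=save('scene','s0');b=save('side','d0')
print(a['cam_to_world'].round(2),b['cam_to_world'].round(2),read_time_s())
for n in('s0','d0'):
    cv2.imwrite(f'pics/{n}v.png',cv2.resize(cv2.imread(f'pics/{n}.png'),(800,600)))
E
```

```text
[[-8.6000e-01  3.9000e-01 -3.2000e-01  8.9415e+02]
 [ 5.1000e-01  6.8000e-01 -5.4000e-01  5.6222e+02]
 [ 1.0000e-02 -6.2000e-01 -7.8000e-01  8.3097e+02]
 [ 0.0000e+00  0.0000e+00  0.0000e+00  1.0000e+00]] [[-9.9000e-01 -6.0000e-02  1.1000e-01  4.3703e+02]
 [-1.3000e-01  5.6000e-01 -8.2000e-01  9.9769e+02]
 [-1.0000e-02 -8.2000e-01 -5.7000e-01  7.2792e+02]
 [ 0.0000e+00  0.0000e+00  0.0000e+00  1.0000e+00]] 0.1
```

View pics/s0v.png

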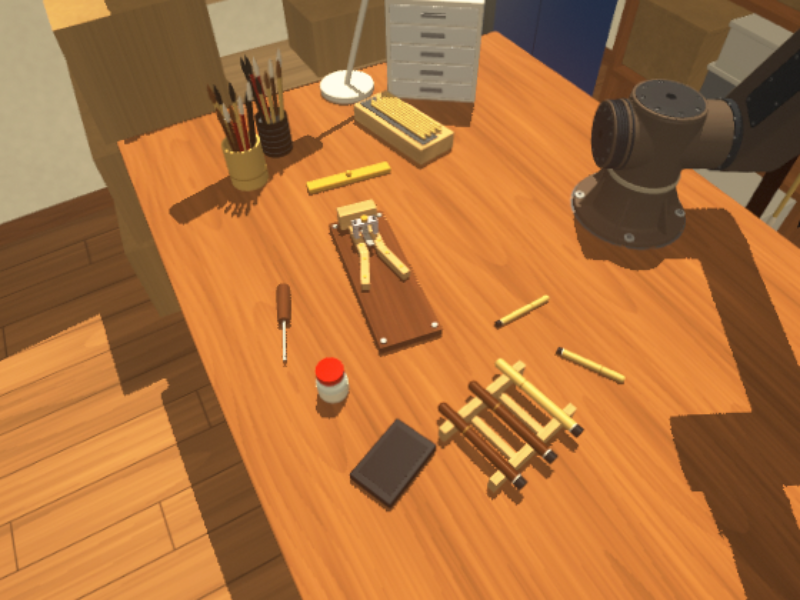

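View pics/d0v.png

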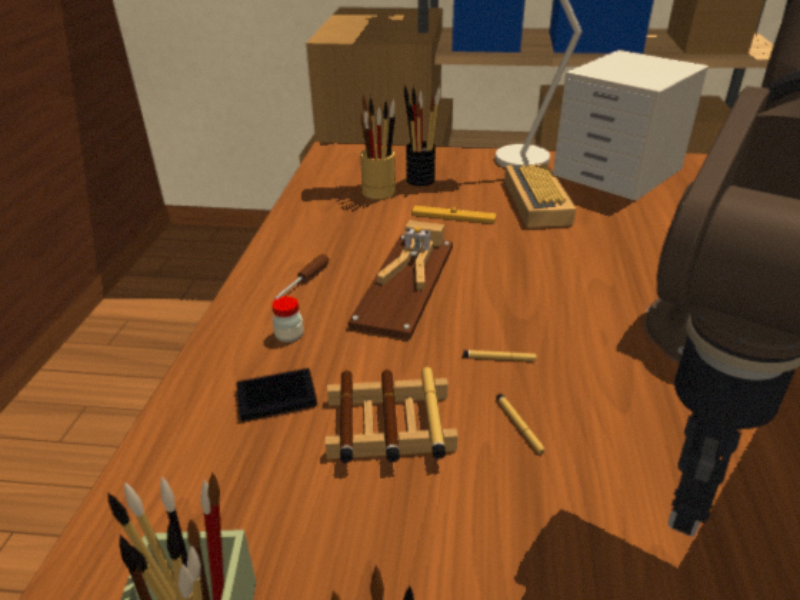

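Candidates for the blank in the scene view: the rack handle (538,396) and two loose short ones at (522,311) and (590,365). The rack one is the largest, so I choose it. I'll check it in a close crop, together with the jig.

Run:
```python
import cv2
a=cv2.imread('pics/s0.png')
cv2.imwrite('pics/c1.png',cv2.resize(a[245:345,300:420],None,fx=6,fy=6,interpolation=cv2.INTER_CUBIC))
cv2.imwrite('pics/c2.png',cv2.resize(a[135:255,215:335],None,fx=5,fy=5,interpolation=cv2.INTER_CUBIC))
```

```text
(no output)
```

View pics/c1.png

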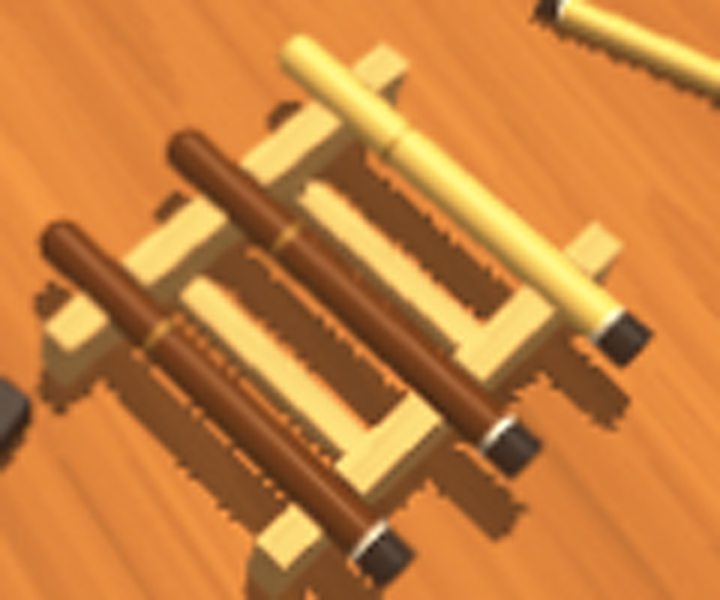

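View pics/c2.png

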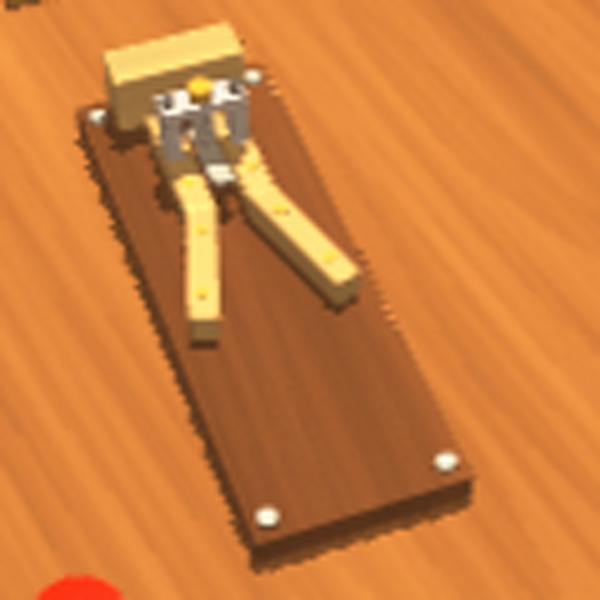

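Run:
```python
from h import *
f=load('s0')
c1=lambda p:np.array([300,245])+(np.array(p,float)+.5)/6-.5
c2=lambda p:np.array([215,135])+(np.array(p,float)+.5)/5-.5
b=onz(f,c1([[296,52],[624,342]]),[32,30]);print('blank',b.round(1),np.linalg.norm(b[0]-b[1]))
r=onz(f,c1([[50,325],[400,60],[262,545],[612,240]]),31);print('rack',r.round(1))
j=onz(f,c2([[252,545],[470,480],[80,110],[267,516],[446,461],[97,117],[253,76]]),18);print('jig',j.round(1))
m=onz(f,c2([[204,322],[346,282],[200,185],[250,160]]),36);print('mouth rails',m.round(1))
print(grab_frame('wrist')['cam_to_world'].round(3), read_tcp_pos(), read_tool_rot())
```

```text
blank [[508.3 201.1  32. ]
 [475.9 367.1  30. ]] 169.12859257444927
rack [[657.7 252.2  31. ]
 [473.6 225.1  31. ]
 [638.2 361.8  31. ]
 [452.4 332.   31. ]]
jig [[ 666.9   65.4   18. ]
 [ 551.    86.4   18. ]
 [ 608.2 -264.    18. ]
 [ 652.    53.7   18. ]
 [ 555.3   69.9   18. ]
 [ 602.  -253.3   18. ]
 [ 503.8 -238.    18. ]]
mouth rails [[ 626.5  -62.9   36. ]
 [ 546.3  -49.5   36. ]
 [ 581.5 -155.1   36. ]
 [ 547.4 -158.5   36. ]]
[[ 3.75000e-01  8.82000e-01  2.85000e-01  1.62469e+02]
 [ 9.27000e-01 -3.56000e-01 -1.18000e-01  6.07586e+02]
 [-2.00000e-03  3.08000e-01 -9.51000e-01  3.74532e+02]
 [ 0.00000e+00  0.00000e+00  0.00000e+00  1.00000e+00]] [235.08811946 578.93925829 230.86365712] [-3.14076862e+00 -7.94963160e-05  2.75579801e+00]
```

The crop confirms it: the pale handle has its nose at (296,52) and its black cap at (624,342) in crop 1. The jig board and rail mouth are clear in crop 2. Next, near views from the wrist camera.

Run:
```python
from h import *
R=lambda d:[np.pi,0,np.radians(d)]
goto([595,-10,260],R(79.8)); dwell(.2); save('wrist','wj')
print(read_time_s(), read_ft_force())
goto([492,310,240],R(99.5)); dwell(.2); save('wrist','wr')
print(read_time_s(),read_tcp_pos(),read_qpos())
for n in('wj','wr'): cv2.imwrite(f'pics/{n}v.png',cv2.resize(cv2.imread(f'pics/{n}.png'),(800,600)))
```

```text
2.85 [-0.29490533  0.00856701  0.55768214]
4.375 [492.51367871 309.27772572 240.01443048] [ 4.47176062e-01  4.20275800e-01  1.65745567e+00 -2.79877171e-05
  1.06379807e+00  2.82804398e-01]
```

View pics/wjv.png

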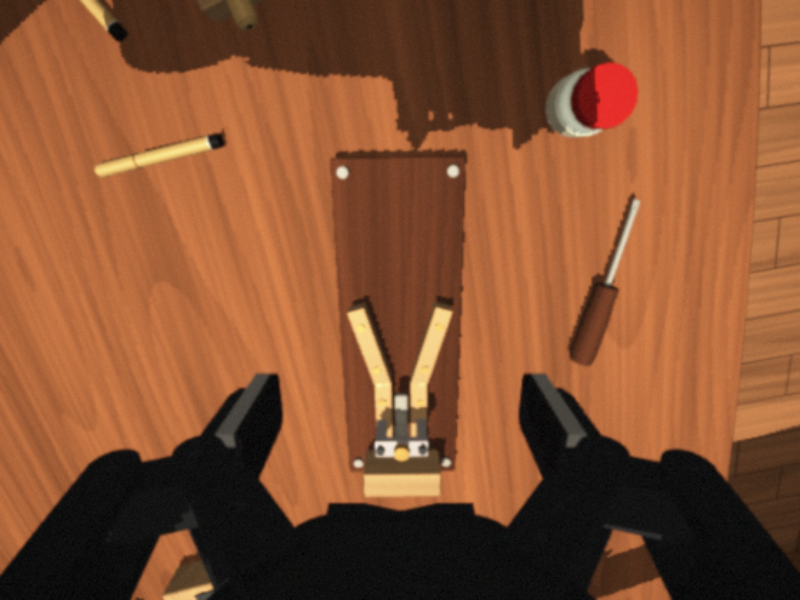

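View pics/wrv.png

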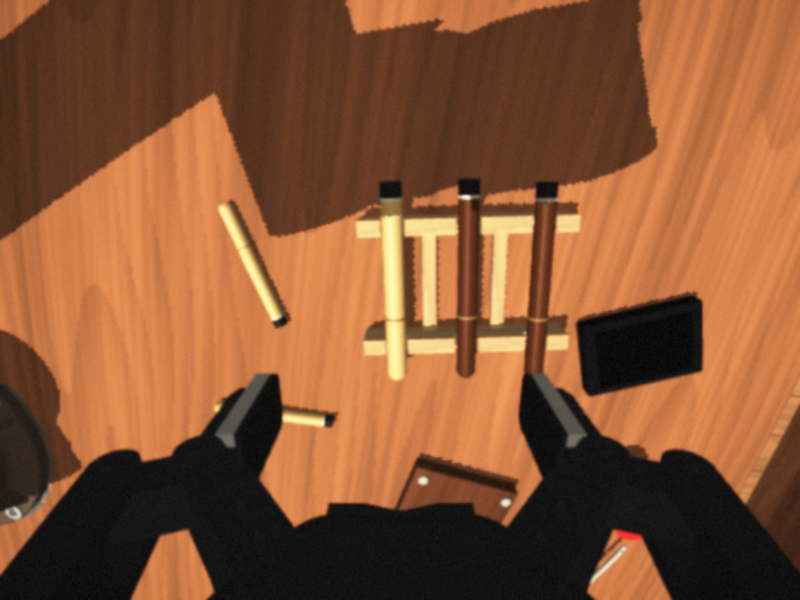

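The jig view shows board corners at about (334,158), (465,157), (350,469) and (454,469), and rail mouth inner corners at about (369,306) and (434,304). The rack view shows the blank from its cap at (391,183) to its nose at (397,379).

Run:
```python
from h import *
c=lambda p:(np.array(p,float)+.5)*.7-.5
f=load('wj')
P=onz(f,c([[342,173],[453,171.5],[358,463],[446,463],[334,158],[465,157],[350,469],[454,469]]),18)[:,:2]
print(P.round(1))
for a in (0,4):
    A=(P[a]+P[a+1])/2;B=(P[a+2]+P[a+3])/2;d=B-A;print(A,B,np.linalg.norm(d),np.degrees(np.arctan2(d[1],d[0])))
M=onz(f,c([[369,306],[434,304]]),36)[:,:2];print('mouth',M,M.mean(0))
M=onz(f,c([[375,384],[428,384]]),36)[:,:2];print('throat outer',M,M.mean(0))
g=load('wr')
# axis by colour: yellow pixels profile
hsv=cv2.cvtColor(g['img'],cv2.COLOR_RGB2HSV)
b=onz(g,c([[391,183],[397,379]]),[38,34])[:,:2];d=b[1]-b[0];print('blank',b,b.mean(0),np.linalg.norm(d),np.degrees(np.arctan2(d[1],d[0])))
for v in (240,260,280,300): print(hsv[int(v*.7),265:290].tolist()[::2])
print(depthpt(g,c([[394,280],[394,250],[350,250]])), depthpt(f,c([[400,200],[250,250]])))
```

```text
[[ 556.5   67.2]
 [ 654.4   51.1]
 [ 505.5 -243.2]
 [ 603.7 -260.7]
 [ 552.3   81.1]
 [ 666.6   61.6]
 [ 494.7 -249.9]
 [ 611.5 -270.8]]
[605.45256471  59.17002813] [ 554.59593165 -251.98624572] 315.28498835527574 -99.28257533643878
[609.44993112  71.34168451] [ 553.12058253 -260.35174054] 336.4424523376523 -99.63821808862727
mouth [[557.98018212 -54.56458148]
 [618.26616288 -63.27937969]] [588.1231725  -58.92198058]
throat outer [[ 547.42691817 -136.73281101]
 [ 599.66815167 -146.03297865]] [ 573.54753492 -141.38289483]
blank [[475.35664879 368.78239135]
 [509.21731834 192.2210533 ]] [492.28698357 280.50172233] 179.77889486047715 -79.14371466085844
[[13, 159, 231], [17, 145, 229], [24, 108, 251], [27, 86, 254], [28, 66, 255], [26, 94, 254], [23, 121, 247], [19, 133, 227], [18, 149, 147], [11, 160, 99], [10, 155, 97], [11, 165, 93], [11, 170, 123]]
[[12, 161, 227], [14, 154, 224], [23, 117, 248], [26, 96, 254], [28, 73, 255], [27, 82, 254], [24, 110, 250], [20, 128, 235], [18, 144, 167], [12, 165, 99], [11, 166, 97], [11, 166, 92], [11, 169, 158]]
[[12, 163, 217], [13, 162, 212], [22, 121, 245], [25, 101, 253], [28, 72, 254], [28, 77, 254], [25, 108, 251], [21, 125, 240], [18, 142, 189], [14, 160, 105], [10, 168, 94], [10, 159, 96], [11, 172, 104]]
[[11, 165, 212], [12, 159, 221], [17, 141, 234], [25, 105, 252], [27, 81, 254], [28, 73, 255], [25, 100, 253], [22, 122, 244], [18, 135, 209], [16, 152, 116], [11, 155, 97], [11, 166, 92], [11, 171, 88]]
[[490.6775688  289.59800006  40.14666009]
 [486.51865373 315.16023454  38.9644971 ]
 [446.62467546 300.68774806   1.27011462]] [[603.39121338  34.69896162  18.39551762]
 [448.67822221  12.13301498   1.52965705]]
```

```bash
cat >> h.py <<'E'
R=lambda d:[np.pi,0,np.radians(d)]
J0=np.array([570.5,-158.6]); YJ=80.4
dj=np.array([np.cos(np.radians(YJ-180)),np.sin(np.radians(YJ-180))]); nj=np.array([-dj[1],dj[0]])
def jig(x,y,z): return [*(J0+x*dj+y*nj),z]
E
python3 - <<'E'
from h import *
goto([492.3,280.5,100],R(100.7)); gripper_to(50,25)
servo_line([492.3,280.5,20],120); print(read_ft_force(),read_tcp_pos())
gripper_to(10,25); print(read_finger_gap(),read_finger_force(),read_ft_force(),read_time_s())
servo_line([492.3,280.5,120],120); dwell(.1); print(read_finger_gap(),read_finger_force(),read_ft_force())
save('wrist','wg')
goto(jig(-145,0,120),R(YJ)); dwell(.2); save('wrist','wj2')
print(read_time_s(),read_tcp_pos(),jig(-145,0,120))
a=cv2.imread('pics/wg.png');b=cv2.imread('pics/wj2.png')
cv2.imwrite('pics/v3.png',np.hstack([a[:,80:480],b[:,80:480]]))
E
```

```text
[0.07438531 0.46453031 0.72681616] [492.59529427 280.62640595  20.4713765 ]
16.901814121453587 25.35465180873871 [-0.76864938  0.02043285  6.75452872] 6.6417
16.484459983945705 24.83076274394989 [-0.02832328 -0.85237108 -0.05633739]
9.2167 [594.64858919 -14.6132287  120.06760152] [np.float64(594.6814682738349), np.float64(-15.630574624776784), 120]
```

View pics/v3.png

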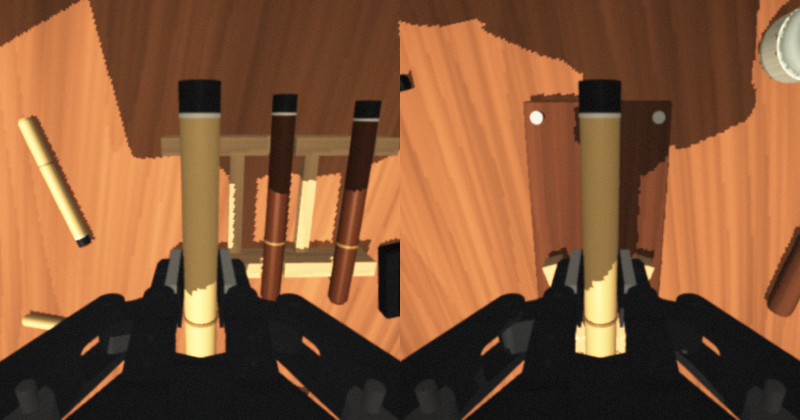

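Both frames show the handle held, with its cap at about (600,100) in the right frame and centred over the jig board. I'll check its pitch and position by depth before laying it.

Run:
```python
from h import *
g=load('wj2'); T=np.array(read_tcp_pos())
for v in (125,150,180,210,240,300,340):
    row=g['img'][v].astype(int); d=g['depth'][v,230:330]; 
    m=[u for u in range(240,320) if g['depth'][v,u]>0 and g['depth'][v,u]<np.percentile(d[30:70],50)+8 and 255<=u<=305]
    u=np.mean(m); p=depthpt(g,[[u,v]])[0]; q=p[:2]-J0
    print(v,m[0],m[-1],p.round(1),'jig',q@dj,q@nj)
print(depthpt(g,[[280,82],[280,84],[280,86],[280,100]]).round(1))
```

```text
125 260 299 [607.2  57.8 139.1] jig -219.5057282581279 0.10434810625013836
150 261 299 [605.7  47.6 138.8] jig -209.19075637470453 0.3400728354519611
180 261 299 [603.6  34.9 139.4] jig -196.2765666019435 0.376192869896262
210 262 298 [601.3  20.7 137.9] jig -181.96625505597322 0.41553166112752743
240 263 298 [599.1   6.3 138.6] jig -167.36333625955086 0.6911968181746859
300 256 305 [593.8 -26.7 138.5] jig -133.97599933157915 0.9739297052650455
340 255 305 [589.5 -51.8 138.7] jig -108.49055570923514 0.8716254857107252
[[610.2  74.4 137.9]
 [610.   73.6 138.3]
 [609.9  72.8 138.3]
 [609.   67.5 138.4]]
```

Run:
```python
from h import *
x=-145
servo_line(jig(x,0,30),120); f0=read_ft_force()
z=19.5; servo_line(jig(x,0,z),40)
while z>17.3 and (read_ft_force()-f0)[2]<2: z-=.4; servo_line(jig(x,0,z),20)
print(z,f0,read_ft_force(),read_tcp_pos(),read_finger_gap())
gripper_to(45,25); print(read_ft_force())
servo_line(jig(x,0,100),120); print(read_time_s())
goto(jig(-300,0,100),R(YJ)); gripper_to(0,25); dwell(.2); print(read_finger_gap(),read_time_s(),read_ft_force())
save('wrist','wl'); save('scene','sl')
a=cv2.imread('pics/wl.png');b=cv2.resize(cv2.imread('pics/sl.png')[135:255,215:335],(420,420),interpolation=2)
cv2.imwrite('pics/v4.png',np.hstack([a[:,90:470],b]))
```

```text
18.300000000000004 [-0.61486332  0.07016683 -0.28573848] [-0.97977691  0.26253411  5.03594218] [594.77679448 -15.64627052  18.73473732] 16.713222889472753
[-0.35905787  0.88254093  0.56637352]
12.4917
-0.29917930428732625 13.8583 [-0.66993267 -0.57257715  0.84055309]
```

View pics/v4.png

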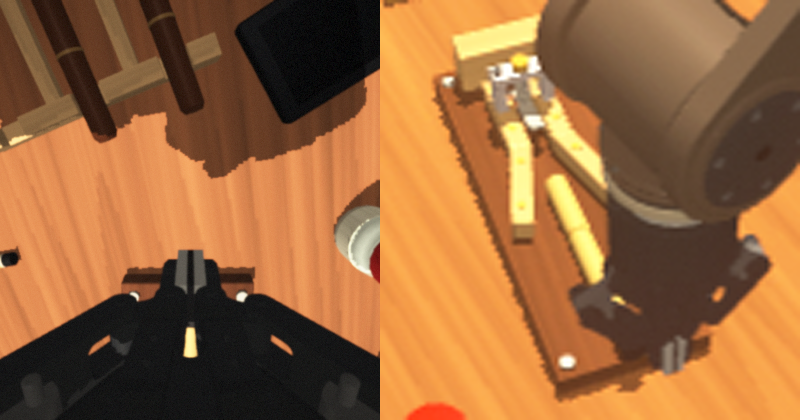

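The handle lies straight with its nose between the rails, at about (560,185) in the right half. Now I push with the shut fingers, reading the force.

```bash
cat >> h.py <<'E'
def push(f0): return -float((np.array(read_ft_force())-f0)@dj)
E
python3 - <<'E'
from h import *
servo_line(jig(-290,0,20.5),150); servo_line(jig(-255,0,20.5),100); dwell(.1)
f0=np.mean([read_ft_force() for _ in range(5)],0); np.save('f0.npy',f0)
t=read_time_s(); x=-255
while x<-212:
    x+=1.5; servo_line(jig(x,0,20.5),40); p=push(f0); print(x,round(p,1),end='; ')
    if p>8: break
print(read_time_s()-t,read_time_s(),read_ft_force()-f0,(np.array(read_tcp_pos())[:2]-J0)@dj)
E
```

```text
Traceback (most recent call last):
  File "h.py", line 17, in push
    def push(f0): return -float((np.array(read_ft_force())-f0)@dj)
                                ~~~~~~~~~~~~~~~~~~~~~~~~~~~~~~^~~
ValueError: matmul: Input operand 1 has a mismatch in its core dimension 0, with gufunc signature (n?,k),(k,m?)->(n?,m?) (size 2 is different from 3)
```

```bash
sed -i 's/-f0)@dj/-f0)[:2]@dj/' h.py
python3 - <<'E'
from h import *
f0=np.load('f0.npy')
t=read_time_s(); x=-253.5; print(t,f0)
while x<-212:
    x+=1.5; servo_line(jig(x,0,20.5),40); p=push(f0); print(x,round(p,1),end='; ')
    if p>8: break
print(read_time_s()-t,read_time_s(),read_ft_force()-f0,(np.array(read_tcp_pos())[:2]-J0)@dj)
E
```

```text
15.4917 [-0.35454759  0.04271279  0.74725347]
-252.0 -0.0; -250.5 0.6; -249.0 -0.7; -247.5 0.2; -246.0 0.2; -244.5 0.2; -243.0 0.1; -241.5 -0.8; -240.0 -0.0; -238.5 0.1; -237.0 -0.4; -235.5 0.6; -234.0 -0.1; -232.5 -0.3; -231.0 -0.3; -229.5 -0.1; -228.0 0.0; -226.5 -0.5; -225.0 -0.0; -223.5 0.7; -222.0 -0.3; -220.5 -0.0; -219.0 -0.6; -217.5 0.4; -216.0 -0.5; -214.5 -0.3; -213.0 0.3; -211.5 0.1; 7.000000000000002 22.4917 [ 0.5388226   0.05875213 -0.46297539] -211.39586948536996
```

Run:
```python
from h import *
f0=np.load('f0.npy'); x=-211.5
while x<-140:
    x+=2; servo_line(jig(x,0,20.5),40); p=push(f0); print(x,round(p,1),end='; ')
    if p>19: break
print(read_time_s(),read_ft_force()-f0,(np.array(read_tcp_pos())[:2]-J0)@dj)
save('side','s5');save('scene','s6')
a=cv2.imread('pics/s5.png');b=cv2.imread('pics/s6.png')[130:255,210:335]
cv2.imwrite('pics/v5.png',np.hstack([cv2.resize(a[140:250,230:340],(400,400),interpolation=2),cv2.resize(b,(400,400),interpolation=2)]))
```

```text
-209.5 0.8; -207.5 -0.6; -205.5 -0.2; -203.5 0.7; -201.5 0.7; -199.5 0.0; -197.5 0.3; -195.5 -0.1; -193.5 0.2; -191.5 -0.8; -189.5 -0.0; -187.5 0.5; -185.5 0.7; -183.5 0.1; -181.5 4.5; -179.5 7.6; -177.5 8.2; -175.5 8.3; -173.5 8.5; -171.5 7.0; -169.5 1.8; -167.5 6.4; -165.5 6.4; -163.5 7.7; -161.5 8.2; -159.5 7.9; -157.5 9.7; -155.5 9.0; -153.5 8.9; -151.5 9.1; -149.5 8.7; -147.5 8.7; -145.5 9.0; -143.5 8.6; -141.5 8.5; -139.5 9.1; 31.4917 [ 1.23115838  9.05708829 -1.35677745] -140.13816317311523
```

View pics/v5.png

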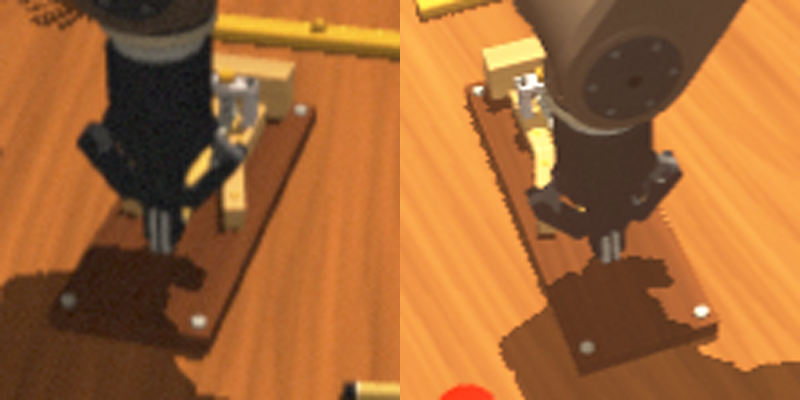

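Run:
```python
from h import *
f0=np.load('f0.npy'); x=-139.5; h=[]
def av():
    s=[]
    for _ in range(4): s.append(push(f0)); dwell(.01)
    return np.mean(s)
while x<-118 and read_time_s()<57:
    drag=np.median(h[-8:]) if len(h)>3 else 8.9
    st=1.5 if x<-132.5 else .3
    if h and h[-1]>drag+2.5: break
    x+=st; servo_line(jig(x,0,20.5),30); h.append(av()); print(round(x,2),round(h[-1],1),end='; ')
drag=np.median(h[:-1][-8:]); print('\ncontact?',x,drag,read_time_s())
p=h[-1]
while p<drag+8.3 and x<-118 and read_time_s()<57:
    x+=.15; servo_line(jig(x,0,20.5),20); p=av(); print(round(x,2),round(p,1),end='; ')
tt=[]
for _ in range(7): dwell(.1); tt.append(round(push(f0),1))
print('\nhold',tt,read_time_s(),(np.array(read_tcp_pos())[:2]-J0)@dj)
```

```text
-138.0 9.0; -136.5 8.9; -135.0 9.6; -133.5 9.4; -132.0 9.5; -131.7 9.4; -131.4 10.2; -131.1 10.5; -130.8 10.4; -130.5 10.5; -130.2 10.2; -129.9 10.3; -129.6 10.3; -129.3 10.4; -129.0 9.9; -128.7 10.0; -128.4 10.2; -128.1 10.0; -127.8 10.1; -127.5 11.2; -127.2 11.9; -126.9 12.8; 
contact? -126.89999999999986 10.158354824885201 37.825
-126.75 14.2; -126.6 15.1; -126.45 15.3; -126.3 15.7; -126.15 16.1; -126.0 16.8; -125.85 18.2; -125.7 19.3; 
hold [19.3, 18.4, 19.4, 18.4, 18.6, 19.2, 19.4] 40.7917 -127.51711074897436
```

Contact came at the expected place, and I held about 9 N net for 0.7 s. Now back off and look.

Run:
```python
from h import *
servo_line(jig(-140,0,20.5),50); servo_line(jig(-200,0,20.5),120); servo_line(jig(-200,0,200),150); dwell(.2)
f=save('wrist','w7'); 
print(read_time_s(),read_ft_force())
# the tail edge by depth profile along the centre line
for x in range(-128,-100,2):
    p=np.array([[*jig(x,0,36)]]); T=np.linalg.inv(f['cam_to_world']); c=p@T[:3,:3].T+T[:3,3]
    u=cv2.projectPoints(c,np.zeros(3),np.zeros(3),f['K'],f['dist'])[0][0,0]; print(x,u.round(0),depthpt(f,[u])[0,2].round(1),f['img'][int(u[1]),int(u[0])])
cv2.imwrite('pics/v7.png',cv2.resize(cv2.imread('pics/w7.png')[150:390,180:380],(500,600),interpolation=2))
```

```text
43.475 [-0.31038381  0.11848402 -0.48675906]
-128 [280. 248.] 20.0 [53 29 16]
-126 [280. 250.] 204.9 [32 15 11]
-124 [280. 251.] 207.1 [16 13 17]
-122 [280. 253.] 208.4 [19 21 20]
-120 [280. 255.] 211.3 [19 16 15]
-118 [280. 256.] 211.8 [18 15 13]
-116 [280. 258.] 214.4 [18 18 17]
-114 [280. 259.] 216.0 [15 18 16]
-112 [280. 261.] 217.3 [15 12 12]
-110 [280. 262.] 217.7 [16 15 12]
-108 [280. 264.] 220.5 [12 13 10]
-106 [280. 265.] 221.4 [18 18 17]
-104 [280. 267.] 222.0 [13 15 11]
-102 [280. 268.] 224.0 [19 18 19]
```

View pics/v7.png

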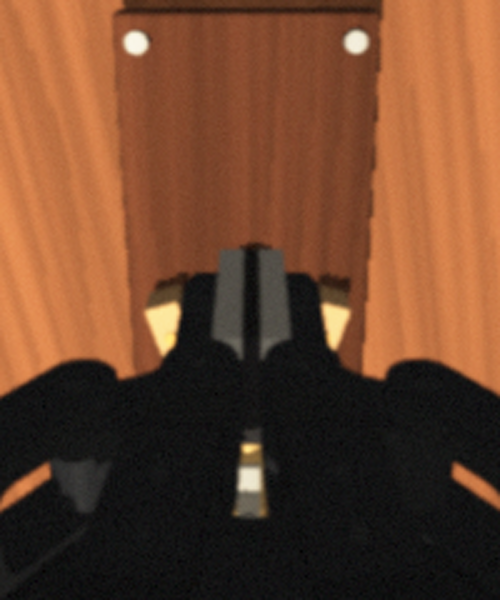

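The fingers hide the handle, and I've used my ten pictures. I'll open the gripper and check by numbers instead.

Run:
```python
from h import *
gripper_to(85); dwell(.2); f=grab_frame('wrist'); T=np.linalg.inv(f['cam_to_world'])
print(read_time_s())
def at(x,y,z):
    c=np.array([jig(x,y,z)])@T[:3,:3].T+T[:3,3]
    u=cv2.projectPoints(c,np.zeros(3),np.zeros(3),f['K'],f['dist'])[0][0,0]
    return depthpt(f,[u])[0,2].round(1),f['img'][int(round(u[1])),int(round(u[0]))].tolist()
for x in range(-128,-84,3): print(x,at(x,0,36))
for x in (-110,-70): print(x,[at(x,y,36)[0] for y in range(-14,15,2)])
```

```text
44.5083
-128 (np.float64(19.8), [50, 29, 18])
-125 (np.float64(19.5), [48, 26, 18])
-122 (np.float64(22.6), [14, 15, 14])
-119 (np.float64(28.3), [9, 11, 9])
-116 (np.float64(33.9), [11, 10, 10])
-113 (np.float64(36.8), [45, 43, 38])
-110 (np.float64(36.7), [48, 45, 43])
-107 (np.float64(37.4), [46, 42, 39])
-104 (np.float64(38.7), [53, 50, 45])
-101 (np.float64(37.5), [250, 245, 221])
-98 (np.float64(38.1), [252, 239, 165])
-95 (np.float64(37.1), [253, 238, 160])
-92 (np.float64(38.7), [252, 237, 156])
-89 (np.float64(37.5), [252, 237, 157])
-86 (np.float64(37.2), [252, 235, 154])
-110 [np.float64(20.1), np.float64(20.5), np.float64(18.8), np.float64(32.0), np.float64(33.5), np.float64(36.2), np.float64(37.0), np.float64(36.7), np.float64(37.5), np.float64(35.7), np.float64(36.5), np.float64(33.2), np.float64(18.8), np.float64(18.5), np.float64(17.8)]
-70 [np.float64(19.6), np.float64(20.2), np.float64(18.4), np.float64(31.6), np.float64(33.4), np.float64(37.8), np.float64(36.6), np.float64(36.6), np.float64(36.6), np.float64(36.5), np.float64(35.4), np.float64(31.7), np.float64(20.1), np.float64(20.3), np.float64(18.0)]
```

```bash
python3 -c "from bench import *; print(finish_job(), read_time_s())"
```

```text
the job is handed in; nothing more can be done
the job is handed in; nothing more can be done
```

The pale handle is in the jig with its tail face at about x = -115 mm (home is -116 mm), centred and released; it was pressed into the nest with about 9 N net for 0.7 s, and the job was handed in at about 45 s.

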